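Put away the staining bench

TASK

Put away the mixed things left on the staining bench into the holders where each kind belongs: the two large dropper bottles go into the two wide holes of the grey bottle stand and the small dropper bottle into its narrow hole, the loose specimen cup into the free hole of the black cup carrier, and the tweezers flat into the stainless tray. Everything stands fully down in its hole at the end, the bottles and cups are kept upright all along, and the cup already in the carrier and the petri dish are left where they are.

Things in the scene. Friction and masses are not known exactly. Their poses are not given: they have to be found in the camera images.
- large_bottle_a: Dropper bottle, brown with a black cap, 35 mm diameter and 85 mm high: straight round body up to 49 mm, shoulder to 65 mm, then a cap 22 mm across. About 60 g (weight varies). Origin: centre of the underside, z up, standing.
- large_bottle_b: Dropper bottle, white with a violet cap, 35 mm diameter and 85 mm high: straight round body up to 49 mm, shoulder to 65 mm, then a cap 22 mm across. About 60 g (weight varies). Origin: centre of the underside, z up, standing.
- small_bottle: The small dropper bottle, brown with a black cap, 29 mm diameter and 62 mm high: straight round body up to 36 mm, shoulder to 47 mm, then a cap 18 mm across. About 60 g (weight varies). Origin: centre of the underside, z up, standing.
- cup: White specimen cup with a blue lid, standing alone on the table, 62 mm high: round body tapering from 60 mm (at 49 mm height) down to 48 mm diameter at the bottom, screw lid 66 mm across from 50 to 62 mm height. About 30 g. Origin: centre of the underside, z up.
- tweezers: Steel tweezers lying flat on the table, 122 mm long (along its y), 17 mm across at the widest (x), 8 mm thick (z). About 20 g. Origin: middle of the underside.
- bottle_stand: Grey plastic holder fixed to the table, 68 (x) x 184 (y) x 16 mm: bottles stand on its base plate, top at z = 4 mm; the guide plate (z = 12 to 16 mm) has three round holes in a row at x = 0, chamfered 1.5 mm: two wide, 46 mm diameter, at y = -58 and +4 mm, one narrow, 36 mm, at y = +62 mm. Origin: centre of the underside, z up, yaw within 0.2 rad.
- cup_carrier: Black plastic holder fixed to the table, 86 (x) x 184 (y) x 16 mm: cups stand on its base plate, top at z = 4 mm; the guide plate (z = 12 to 16 mm) has two round holes of 64 mm diameter at x = 0, chamfered 1.5 mm: y = -47 mm (already holds a cup) and y = +47 mm (free). Origin: centre of the underside, z up, yaw within 0.2 rad.
- instrument_tray: Fixed to the table. Shallow stainless steel tray with rounded corners and a rolled rim, 104 (x) x 184 (y) x 18 mm high over all; inside about 97 x 177 mm, floor 3 mm above the table. Long side along its y. Origin: centre of the underside, z up; it turns about z by up to 0.2 rad.
- stored_cup: A specimen cup of the same kind, already standing in the cup carrier's hole at y = -0.047 m of the carrier's frame. It stays there. Origin: centre of the underside.
- petri_dish: Closed petri dish, 91 mm diameter, 15 mm high, near the table's front edge. Not part of the job. Origin: centre of the underside.
Things that resemble listed ones, but are neither listed nor needed, are in the scene too. Leave any orange look-alike of the large_bottle_b alone.

How it is judged:
At the end, for the whole second after the job is handed in: The large bottles stand on the base in the stand's wide holes (either way round), the small one in the narrow hole, the cup in the carrier's free hole, all upright, within 8 to 10 mm of the centre; the tweezers lie flat on the tray's floor; the stored cup is still in place; all at rest ((((x of large_bottle_a in the frame of bottle_stand between -0.009 and 0.009 m and y of large_bottle_a in the frame of bottle_stand between -0.067 and -0.049 m) and (x of large_bottle_b in the frame of bottle_stand between -0.009 and 0.009 m and y of large_bottle_b in the frame of bottle_stand between -0.005 and 0.013 m)) or ((x of large_bottle_b in the frame of bottle_stand between -0.009 and 0.009 m and y of large_bottle_b in the frame of bottle_stand between -0.067 and -0.049 m) and (x of large_bottle_a in the frame of bottle_stand between -0.009 and 0.009 m and y of large_bottle_a in the frame of bottle_stand between -0.005 and 0.013 m))) and x of small_bottle in the frame of bottle_stand between -0.008 and 0.008 m and y of small_bottle in the frame of bottle_stand between 0.054 and 0.07 m and x of cup in the frame of cup_carrier between -0.01 and 0.01 m and y of cup in the frame of cup_carrier between 0.037 and 0.057 m and z of each of large_bottle_a, large_bottle_b, small_bottle in the frame of bottle_stand below 0.009 m and angle between each of large_bottle_a, large_bottle_b, small_bottle, cup, stored_cup's own z axis and vertical below 0.12 rad and z of cup in the frame of cup_carrier below 0.009 m and x of tweezers in the frame of instrument_tray between -0.047 and 0.047 m and y of tweezers in the frame of instrument_tray between -0.08 and 0.08 m and z of tweezers in the frame of instrument_tray below 0.0125 m and angle between the z axis of tweezers and the z axis of instrument_tray, either way round below 0.12 rad and horizontal distance between stored_cup and cup_carrier below 0.06 m and linear speed of each of large_bottle_a, large_bottle_b, small_bottle, cup, tweezers below 0.03 m/s); the robot touches nothing.
It fails at once if a bottle or a specimen cup is tipped (angle between any of large_bottle_a, large_bottle_b, small_bottle, cup, stored_cup's own z axis and vertical above 0.6 rad).
It fails at once if the cup already in the carrier is knocked out of its place (z of stored_cup in the frame of cup_carrier above 0.03 m or distance of stored_cup from where it was at the start of the episode above 0.04 m).
It fails at once if the petri dish is pushed away (distance of petri_dish from where it was at the start of the episode above 0.04 m).
It also fails if it takes over 122 s, if anything falls off the work surface, if the arm or the gripper's body presses on something with over 40 N, if the wrist force passes 120 N, or if a joint passes its speed limit or range.

ROBOT

A 6-joint arm with a two-finger parallel gripper is mounted at the origin on a cart in front of the work surface, level with it; the furniture and walls round the work are solid. World frame = base frame: x ahead of the robot, y to its left, z up, the work surface at z = 0. Lengths are in m, angles in rad, forces in N, time in s.
With the tool pointing down it reaches from about 0.25 to 0.8 m from the base axis. Payload 8.5 kg.
Tool frame: the origin (TCP) lies midway between the tips of the shut fingers; the grasp point (between the pads) lies 19 mm behind it; z points along the fingers, y is the line along which they close (so a half turn about z gives the same grasp; the last joint's range is limited). The gripper opens to 85 mm and grips with 20 to 120 N. Pads are 22 mm wide; open, the fingers measure 114 mm over their backs; the gripper's body (76 mm by 85 mm) begins 54 mm behind the grasp point. The pads swing forward as they close: fully open they stand 13 mm farther back than shut.
Start: joints at [-1.227, 0.238, -0.013, 1.319, 0, 1.571], TCP at [0.177, -0.494, 0.231] pointing down, gripper open.
Joint ranges: [-2.66, 2.66], [-1.03, 1.9], [-1.14, 1.46], [-1.82, 2.27], [-1.45, 1.34], [-3.14, 3.14]. Speed limits (rad/s): [2.22, 2.22, 2.79, 3.14, 3.14, 3.14].

INTERFACE

Orientations are given as a rotation vector (axis times angle).
In Python, from rig import bot gives the robot as it stands.
- The arm moves only by the tool play_rows, never from a script. Its argument "targets" is a list of rows, each an object with "dp": the shift along the tool's x, y, z in units of 40 mm (1.0 is 40 mm), a list of three; "angular": the turn, a rotation vector about the tool's x, y, z in degrees, a list of three; "fingers": the finger opening in mm, from 0 to 85.4. In form: [{"dp": [x, y, z], "angular": [rx, ry, rz], "fingers": fingers}, ...]. A call has 1 to 20 rows; each row shifts and turns the commanded pose from where the row before left it, along the tool's axes as they then stand; what a row does not reach is not made up. A row lasts 1/12 s, in which the tool goes at most 41.7 mm and 7.16 degrees, less where a joint would pass 70% of its speed; a pose out of reach is approached as far as the arm can. A call is refused whole if a number of a shift passes 1 or a number of a turn 7.16, either way. A call with a gripper value outside its range is refused whole. The fingers move at their own pace and stop on an object; "newtons" is the grip in N (left out, the last holds). Time passes only in rows, so rows that do not move let the fingers close. It gives the time, the measured TCP pose, the force, the opening and the grip force at its end, in the units of the state.
- bot.state(): the state, without advancing time (a new reading comes with each control period).
- bot.read_camera(name): name is "scene" or "side" or "wrist"; returns a dict with "frame" (420x560x3 uint8, red, green, blue), "range_z" (420x560 float32, m along the optical axis (not along the pixel's ray), 0 where there is no reading), "camera_matrix" (3x3 intrinsics, pixels), "dist_coeffs" ([k1, k2, p1, p2, k3] as OpenCV has them; the pictures are not rectified), "camera_from_world" (4x4, takes a point from world to camera coordinates). Camera axes: x right, y up, looking along -z (the intrinsics and any distortion apply to the point x, -y, -z); pixel columns grow to the right and rows downward; lengths in m; the calibration is good to about 2 mm. A picture is of the moment at which its call begins.
- bot.hand_in(): hands the job in; it is judged then, once.
The state is a dict: "time": time; "joint_positions": joint angles; "joint_vel": joint speeds; "effort": joint torques, N m; "tcp_pos": TCP position; "orientation": TCP orientation; "contact_force": force on the tool from outside, world axes, zero at the start; "wrist_torque": the same for the moment, N m; "width": finger opening in m; "gripper_force": force on a finger pad.
Only numpy, scipy, OpenCV 4.12 (cv2) and the standard library are available. Lean on these libraries where they do the work, as an engineer would, in place of code of your own. Each camera call takes 0.05 s, during which the arm holds its last target. There are 200 camera calls.

## Working session

There is one attempt and no reset: what is moved stays moved. The work goes in short steps, Python scripts to look and compute and a tool call to move; the robot and the scene stay as the last step left them, time stands still between calls to the robot, and variables do not carry over. Pictures are saved under pics/ and viewed, at most 14 in all, crops included, and the job is handed in when it is done.

Besides the shell and the picture viewer there is one more tool, called after "Request:" by a JSON object that holds its "api" and its "payload". play_rows: Moves the arm, as the interface text tells. Its arguments: {"type":"object","properties":{"targets":{"type":"array"},"newtons":{"type":"number"}},"required":["targets"]}

```bash
mkdir -p pics; ls
python3 - <<'E'
from rig import bot
import cv2,numpy as np
s=bot.state(); print({k:np.round(v,3) for k,v in s.items()})
for n in ["scene","side"]:
    c=bot.read_camera(n); cv2.imwrite(f"pics/{n}0.png",c["frame"][:,:,::-1]); np.savez(f"{n}0.npz",**c)
    print(n,c["camera_matrix"].round(1).tolist(),c["dist_coeffs"],c["camera_from_world"].round(3).tolist(),(c["range_z"]>0).mean())
E
```

```text
pics
{'time': np.float64(0.0), 'joint_positions': array([-1.227,  0.239, -0.014,  1.319,  0.   ,  1.571]), 'joint_vel': array([ 0.002,  0.   ,  0.002, -0.001, -0.   ,  0.   ]), 'effort': array([ 1.0000e-03, -5.3878e+01,  3.4644e+01,  1.8000e-02,  0.0000e+00,
       -0.0000e+00]), 'tcp_pos': array([ 0.177, -0.494,  0.231]), 'orientation': array([-3.094, -0.537,  0.   ]), 'contact_force': array([-0.12 ,  1.417, -0.036]), 'wrist_torque': array([ 0.047, -0.034,  0.009]), 'gripper_force': np.float64(0.0), 'width': np.float64(0.086)}
scene [[388.7, 0.0, 279.2], [0.0, 388.7, 211.1], [0.0, 0.0, 1.0]] [0.03294722 0.         0.         0.         0.        ] [[-0.759, -0.651, -0.007, 0.366], [0.283, -0.34, 0.897, -0.198], [-0.586, 0.679, 0.443, -0.676], [0.0, 0.0, 0.0, 1.0]] 0.9962074829931973
side [[433.8, 0.0, 277.3], [0.0, 433.8, 207.7], [0.0, 0.0, 1.0]] [-0.09985097  0.          0.          0.          0.        ] [[0.917, -0.399, -0.025, -0.481], [0.248, 0.52, 0.818, -0.157], [-0.313, -0.756, 0.575, -1.055], [0.0, 0.0, 0.0, 1.0]] 0.995969387755102
```

View pics/scene0.png

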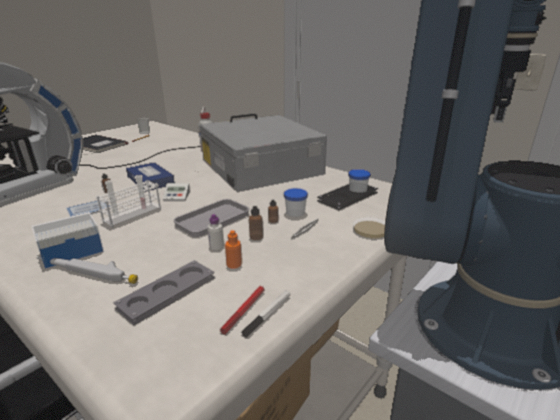

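View pics/side0.png

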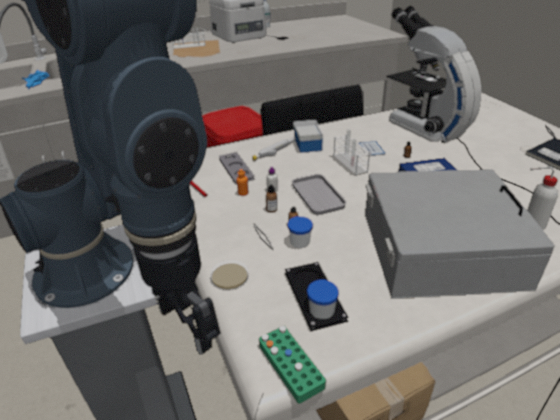

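```bash
cat > h.py <<'E'
import numpy as np, cv2
def grab(name):
    from rig import bot
    return bot.read_camera(name)
def rays(c,px):
    """camera centre and world directions (unit optical depth) for pixels Nx2"""
    px=np.asarray(px,float).reshape(-1,1,2)
    n=cv2.undistortPoints(px,c["camera_matrix"],c["dist_coeffs"])[:,0]
    T=c["camera_from_world"]; R=T[:3,:3]
    d=np.c_[n[:,0],-n[:,1],-np.ones(len(n))]@R
    return -R.T@T[:3,3], d
def plane(c,px,z):
    o,d=rays(c,px); return o+d*((z-o[2])/d[:,2])[:,None]
def cloud(c):
    h,w=c["range_z"].shape; v,u=np.mgrid[:h,:w]
    o,d=rays(c,np.c_[u.ravel(),v.ravel()])
    return (o+d*c["range_z"].reshape(-1,1)).reshape(h,w,3)
def proj(c,P):
    T=c["camera_from_world"]; q=np.atleast_2d(P)@T[:3,:3].T+T[:3,3]; q=q*[1,-1,-1]
    return cv2.projectPoints(q,np.zeros(3),np.zeros(3),c["camera_matrix"],c["dist_coeffs"])[0][:,0]
E
python3 - <<'E'
from h import *
x0,x1,y0,y1=.1,.8,-.5,.5; s=600
im=np.zeros((int((x1-x0)*s),int((y1-y0)*s),3),np.uint8); hz=np.full(im.shape[:2],-1.)
for n in ["scene","side"]:
    c=dict(np.load(n+"0.npz")); P=cloud(c).reshape(-1,3); F=c["frame"].reshape(-1,3)
    m=(P[:,0]>x0)&(P[:,0]<x1)&(P[:,1]>y0)&(P[:,1]<y1)&(P[:,2]>-.02)&(P[:,2]<.13)
    P,F=P[m],F[m]; o=np.argsort(P[:,2]); 
    for p,f in zip(P[o],F[o]):
        r=int((x1-p[0])*s); q=int((y1-p[1])*s)
        a=slice(max(r-1,0),r+2); b=slice(max(q-1,0),q+2); k=hz[a,b]<=p[2]
        hz[a,b][k]=p[2]; im[a,b][k]=f
for i in range(11):
    q=int(i*.1*s); cv2.line(im,(q,0),(q,5),(255,0,0),1); cv2.putText(im,f"{y1-i*.1:.1f}",(q,16),0,.35,(255,0,0))
for i in range(8):
    r=int(i*.1*s); cv2.line(im,(0,r),(600,r),(0,120,0),1); cv2.putText(im,f"{x1-i*.1:.1f}",(0,r+10),0,.35,(255,0,0))
cv2.imwrite("pics/top.png",im[:,:,::-1])
E
```

```text
(no output)
```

View pics/top.png

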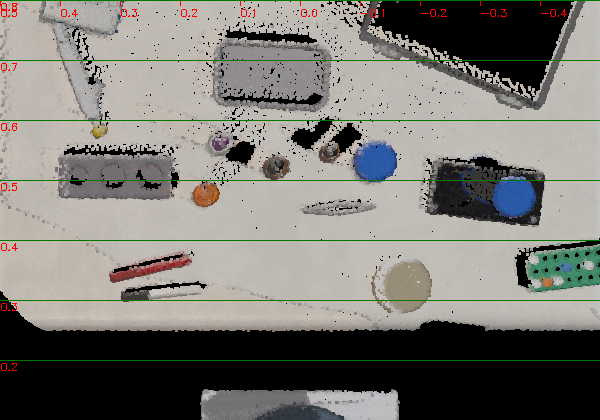

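Run:
```python
from h import *
C={n:dict(np.load(n+"0.npz")) for n in ["scene","side"]}
W={n:cloud(C[n]) for n in C}
def box(n,x,y,r,z0,z1):
    P=W[n].reshape(-1,3); m=(np.hypot(P[:,0]-x,P[:,1]-y)<r)&(P[:,2]>z0)&(P[:,2]<z1); return P[m]
for nm,x,y,r,h in [("a",.52,.06,.03,.085),("b",.562,.15,.03,.085),("sm",.55,-.035,.03,.062),("cup",.53,-.11,.045,.062),("stored",.475,-.34,.045,.062),("orange",.475,.175,.03,.085)]:
    for n in C:
        P=box(n,x,y,r,h-.006,h+.006)
        if len(P)>4:
            (cx,cy),rad=cv2.minEnclosingCircle(P[:,:2].astype(np.float32)); print(nm,n,len(P),np.round([cx,cy,rad,np.median(P[:,2])],4),P.mean(0).round(4))
for nm,x,y,r,z0,z1 in [("stand",.507,.32,.11,.011,.022),("tray",.665,.06,.115,.013,.024),("carrier",.48,-.29,.11,.011,.022),("tw",.455,-.05,.075,.0035,.015),("dish",.325,-.165,.06,.008,.02),("table",.4,.05,.04,-.02,.02)]:
    for n in C:
        P=box(n,x,y,r,z0,z1); 
        if len(P)<5: continue
        print(nm,n,len(P),[np.round(v,4).tolist() for v in cv2.minAreaRect((P[:,:2]*1000).astype(np.float32))],np.percentile(P[:,2],[10,50,90]).round(4))
```

```text
a scene 16 [0.5201 0.0424 0.0052 0.0819] [0.5204 0.0426 0.0819]
a side 17 [0.5249 0.04   0.0064 0.0834] [0.5249 0.039  0.0829]
b scene 17 [0.5603 0.1337 0.0052 0.0824] [0.5604 0.1337 0.0821]
b side 14 [0.5655 0.1318 0.0081 0.0841] [0.5642 0.1295 0.0831]
sm scene 10 [ 0.5457 -0.0483  0.0044  0.0589] [ 0.5454 -0.0484  0.0591]
sm side 19 [ 0.5489 -0.0532  0.0078  0.0594] [ 0.5489 -0.0533  0.0593]
cup scene 212 [ 0.5301 -0.1229  0.0332  0.0607] [ 0.5275 -0.1199  0.0604]
cup side 323 [ 0.5329 -0.1238  0.0344  0.0622] [ 0.5318 -0.1259  0.0621]
stored scene 187 [ 0.4731 -0.3531  0.0351  0.0637] [ 0.4671 -0.3474  0.0628]
stored side 535 [ 0.4731 -0.3553  0.0334  0.0653] [ 0.4722 -0.3565  0.0651]
orange scene 19 [0.4731 0.1588 0.0055 0.0828] [0.4736 0.1588 0.0823]
orange side 15 [0.4756 0.1538 0.008  0.0837] [0.4763 0.1535 0.0832]
stand scene 1642 [[540.4114, 307.2804], [185.0388, 139.7962], 89.0569] [0.0144 0.0162 0.0175]
stand side 405 [[543.5847, 306.7493], [189.939, 140.1084], 89.0627] [0.0153 0.0177 0.0195]
tray scene 304 [[674.4434, 48.0485], [190.6482, 110.6052], 85.9576] [0.0142 0.0168 0.0186]
tray side 283 [[650.8684, 46.4244], [191.1725, 168.7675], 89.4373] [0.0143 0.0183 0.0211]
carrier scene 480 [[477.5569, -306.6087], [183.0175, 88.2576], 82.4721] [0.0134 0.0149 0.0165]
carrier side 1039 [[480.5113, -308.6266], [182.9538, 86.8376], 82.883] [0.0143 0.0164 0.0182]
tw scene 110 [[451.546, -64.9409], [17.6716, 119.6634], 0.8708] [0.0039 0.0065 0.0082]
tw side 145 [[459.658, -51.5312], [106.9792, 144.0756], 9.3891] [0.0038 0.0066 0.0104]
dish scene 511 [[330.0985, -165.7361], [75.9884, 93.0282], 26.888] [0.0125 0.0144 0.0155]
dish side 894 [[326.4749, -172.1703], [90.6991, 90.9673], 6.3726] [0.0134 0.0157 0.0173]
table scene 541 [[400.0594, 50.2282], [78.871, 76.8582], 23.4386] [-0.0016 -0.0005  0.0006]
table side 386 [[400.3051, 49.7277], [78.2863, 76.8075], 16.0205] [-0.0007  0.001   0.0029]
```

Request:
{"api": "play_rows", "payload": {"targets": [{"dp": [0,0,0],"angular": [0,0,-7.03],"fingers": 85},{"dp": [0,0,0],"angular": [0,0,-7.03],"fingers": 85},{"dp": [0,0,0],"angular": [0,0,-7.03],"fingers": 85},{"dp": [0,0,0],"angular": [0,0,-7.03],"fingers": 85},{"dp": [0,0,0],"angular": [0,0,-7.03],"fingers": 85},{"dp": [0,0,0],"angular": [0,0,-7.03],"fingers": 85},{"dp": [0,0,0],"angular": [0,0,-7.03],"fingers": 85},{"dp": [0,0,0],"angular": [0,0,-7.03],"fingers": 85},{"dp": [0,0,0],"angular": [0,0,-7.03],"fingers": 85},{"dp": [0,0,0],"angular": [0,0,-7.03],"fingers": 85}], "newtons": 30}}

```text
time: 0.93
tcp_pos: [0.1769, -0.494, 0.2309]
orientation: [-2.214, -2.228, -0.001]
contact_force: [0.7, 0.4, 0.2]
width: 0.0849
gripper_force: 0.0
```

Request:
{"api": "play_rows", "payload": {"targets": [{"dp": [0.6,0.55,0],"angular": [0,0,0],"fingers": 85},{"dp": [0.6,0.55,0],"angular": [0,0,0],"fingers": 85},{"dp": [0.6,0.55,0],"angular": [0,0,0],"fingers": 85},{"dp": [0.6,0.55,0],"angular": [0,0,0],"fingers": 85},{"dp": [0.6,0.55,0],"angular": [0,0,0],"fingers": 85},{"dp": [0.6,0.55,0],"angular": [0,0,0],"fingers": 85},{"dp": [0.6,0.55,0],"angular": [0,0,0],"fingers": 85},{"dp": [0.6,0.55,0],"angular": [0,0,0],"fingers": 85},{"dp": [0.6,0.55,0],"angular": [0,0,0],"fingers": 85},{"dp": [0.6,0.55,0],"angular": [0,0,0],"fingers": 85},{"dp": [0.6,0.55,0],"angular": [0,0,0],"fingers": 85},{"dp": [0.6,0.55,0],"angular": [0,0,0],"fingers": 85},{"dp": [0.6,0.55,0],"angular": [0,0,0],"fingers": 85},{"dp": [0,0,0],"angular": [0,0,0],"fingers": 85}]}}

```text
time: 2.1
tcp_pos: [0.4659, -0.1788, 0.2308]
orientation: [-2.217, -2.225, -0.002]
contact_force: [-0.8, -0.0, 0.0]
width: 0.0848
gripper_force: 0.0
```

Run:
```python
from h import *
from rig import bot
c=grab("wrist"); cv2.imwrite("pics/w1.png",c["frame"][:,:,::-1]); np.savez("w1.npz",**c)
print(c["camera_matrix"].round(1).tolist(),c["dist_coeffs"],(c["range_z"]>0).mean()); s=bot.state(); print(s["tcp_pos"],s["orientation"],s["time"],s["joint_positions"].round(2))
# stand & tray from cloud, tighter
for n in ["scene","side"]:
    k=dict(np.load(n+"0.npz")); P=cloud(k).reshape(-1,3)
    for nm,x,y,dx,dy,z0,z1 in [("stand",.507,.308,.048,.105,.011,.022),("tray",.665,.048,.075,.11,.013,.022)]:
        m=(abs(P[:,0]-x)<dx)&(abs(P[:,1]-y)<dy)&(P[:,2]>z0)&(P[:,2]<z1); print(nm,n,[np.round(v,1) for v in cv2.minAreaRect((P[m,:2]*1000).astype(np.float32))])
```

```text
[[348.2, 0.0, 279.0], [0.0, 348.2, 211.6], [0.0, 0.0, 1.0]] [0.00287946 0.         0.         0.         0.        ] 0.9960416666666667
[ 0.46434889 -0.1801982   0.23073555] [-2.21645742e+00 -2.22515249e+00 -9.66772144e-05] 2.15 [-0.37  0.19 -0.07  1.3   0.    1.2 ]
stand scene [array([505.6, 307.9]), array([ 72.1, 184.1]), np.float64(0.2)]
tray scene [array([674.4,  48. ]), array([190.6, 110.6]), np.float64(86.0)]
stand side [array([507.9, 306.8]), array([191. ,  68.7]), np.float64(89.6)]
tray side [array([677.5,  47.1]), array([191.9, 111. ]), np.float64(86.5)]
```

View pics/w1.png

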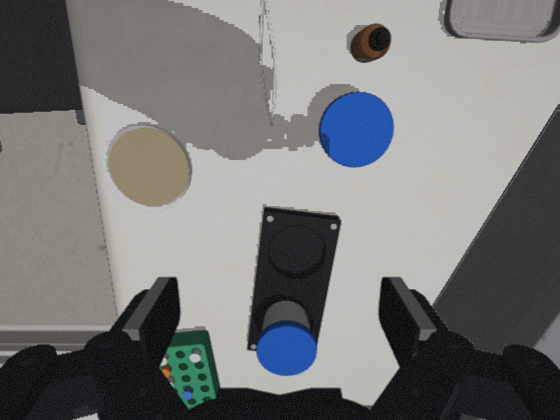

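Run:
```python
from h import *
c=dict(np.load("w1.npz")); f=c["frame"]; hsv=cv2.cvtColor(f,cv2.COLOR_RGB2HSV)
m=((hsv[...,0]>100)&(hsv[...,0]<125)&(hsv[...,1]>150)).astype(np.uint8)
for k in cv2.findContours(m,0,2)[0]:
    if cv2.contourArea(k)>800:
        w=plane(c,k.reshape(-1,2),.062); print("lid",[np.round(v,4) for v in cv2.minEnclosingCircle(w[:,:2].astype(np.float32))])
P=cloud(c); 
def rect(x,y,dx,dy,z0,z1):
    q=P.reshape(-1,3); s=(abs(q[:,0]-x)<dx)&(abs(q[:,1]-y)<dy)&(q[:,2]>z0)&(q[:,2]<z1); return q[s]
q=rect(.547,-.051,.03,.03,.054,.07); print("sm",len(q),cv2.minEnclosingCircle(q[:,:2].astype(np.float32)))
q=rect(.48,-.3,.07,.11,.012,.02); print("carrier",cv2.minAreaRect((q[:,:2]*1000).astype(np.float32)))
# free hole: points lower than plate
q=rect(.485,-.261,.036,.036,-.01,.010); print("hole",len(q),cv2.minEnclosingCircle(q[:,:2].astype(np.float32)),q.mean(0))
print(plane(c,[[297,252],[376,37]],.016), plane(c,[[376,37]],.062))
```

```text
lid [array([ 0.4732, -0.3561]), np.float64(0.0354)]
lid [array([ 0.5313, -0.1256]), np.float64(0.0323)]
sm 377 ((0.548113226890564, -0.051923710852861404), 0.008978423662483692)
carrier ((478.40283203125, -310.6453857421875), (184.73190307617188, 87.06947326660156), 82.77481842041016)
hole 2185 ((0.4920576214790344, -0.2591874897480011), 0.043997470289468765) [ 0.48441044 -0.26671936  0.00450811]
[[ 0.484827   -0.26351324  0.016     ]
 [ 0.55404005 -0.04502528  0.016     ]] [[ 0.54244865 -0.05200208  0.062     ]]
```

Request:
{"api": "play_rows", "payload": {"targets": [{"dp": [0.46,0.56,0],"angular": [0,0,0],"fingers": 85.4},{"dp": [0.46,0.56,0],"angular": [0,0,0],"fingers": 85.4},{"dp": [0.46,0.56,0],"angular": [0,0,0],"fingers": 85.4},{"dp": [0,0,0.7],"angular": [0,0,0],"fingers": 85.4},{"dp": [0,0,0.7],"angular": [0,0,0],"fingers": 85.4},{"dp": [0,0,0.7],"angular": [0,0,0],"fingers": 85.4},{"dp": [0,0,0.7],"angular": [0,0,0],"fingers": 85.4},{"dp": [0,0,0.7],"angular": [0,0,0],"fingers": 85.4},{"dp": [0,0,0.7],"angular": [0,0,0],"fingers": 85.4},{"dp": [0,0,0.5],"angular": [0,0,0],"fingers": 85.4},{"dp": [0,0,0.3],"angular": [0,0,0],"fingers": 85.4},{"dp": [0,0,0.07],"angular": [0,0,0],"fingers": 85.4},{"dp": [0,0,0],"angular": [0,0,0],"fingers": 85.4},{"dp": [0,0,0],"angular": [0,0,0],"fingers": 75},{"dp": [0,0,0],"angular": [0,0,0],"fingers": 68},{"dp": [0,0,0],"angular": [0,0,0],"fingers": 60},{"dp": [0,0,0],"angular": [0,0,0],"fingers": 60},{"dp": [0,0,0],"angular": [0,0,0],"fingers": 60},{"dp": [0,0,0],"angular": [0,0,0],"fingers": 60}], "newtons": 25}}

```text
time: 3.73
tcp_pos: [0.5309, -0.1274, 0.0299]
orientation: [2.22, 2.22, 0.002]
contact_force: [-0.5, -1.5, 7.0]
width: 0.065
gripper_force: 27.0
```

Request:
{"api": "play_rows", "payload": {"targets": [{"dp": [0,0,-0.2],"angular": [0,0,0],"fingers": 60},{"dp": [0,0,-0.3],"angular": [0,0,0],"fingers": 60},{"dp": [0,0,-0.5],"angular": [0,0,0],"fingers": 60},{"dp": [0,0,-0.5],"angular": [0,0,0],"fingers": 60},{"dp": [-0.35,-0.11,0],"angular": [0,0,0],"fingers": 60},{"dp": [-0.6,-0.21,0],"angular": [0,0,0],"fingers": 60},{"dp": [-0.6,-0.21,0],"angular": [0,0,0],"fingers": 60},{"dp": [-0.6,-0.21,0],"angular": [0,0,0],"fingers": 60},{"dp": [-0.6,-0.21,0],"angular": [0,0,0],"fingers": 60},{"dp": [-0.5,-0.15,0],"angular": [0,0,0],"fingers": 60},{"dp": [-0.2,-0.05,0],"angular": [0,0,0],"fingers": 60},{"dp": [0,0,0],"angular": [0,0,0],"fingers": 60},{"dp": [0,0,0],"angular": [0,0,0],"fingers": 60}]}}

```text
time: 4.82
tcp_pos: [0.4842, -0.2649, 0.0888]
orientation: [-2.222, -2.22, -0.001]
contact_force: [0.1, 0.8, -1.4]
width: 0.0651
gripper_force: 27.9
```

Run:
```python
from h import *
from rig import bot
ims=[]
for n in ["side","wrist"]:
    c=grab(n); np.savez(n+"2.npz",**c); ims.append(c["frame"])
P=cloud(dict(np.load("side2.npz"))).reshape(-1,3); c=dict(np.load("side2.npz"))
cv2.imwrite("pics/p2.png",np.hstack([cv2.resize(ims[0][200:350,200:400],(400,300)),cv2.resize(ims[1],(400,300))])[:,:,::-1])
print(bot.state()["tcp_pos"],bot.state()["width"])
```

```text
[ 0.48444369 -0.26410498  0.0886632 ] 0.06501881096701206
```

View pics/p2.png

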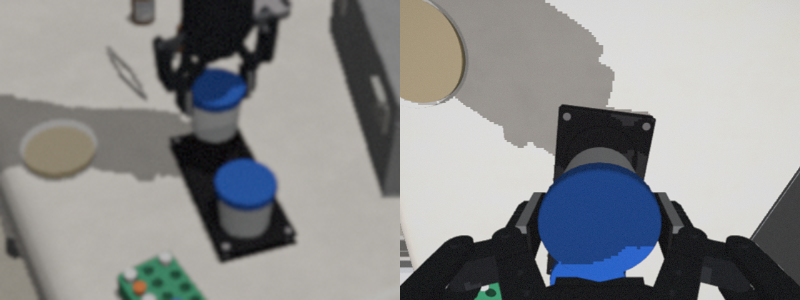

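Run:
```python
from h import *
c=dict(np.load("wrist2.npz")); hsv=cv2.cvtColor(c["frame"],cv2.COLOR_RGB2HSV)
m=((hsv[...,0]>100)&(hsv[...,0]<125)&(hsv[...,1]>150)&(hsv[...,2]<190)).astype(np.uint8)
k=max(cv2.findContours(m,0,2)[0],key=cv2.contourArea); w=plane(c,k.reshape(-1,2),.1208)
w=w[(w[:,1]>np.percentile(w[:,1],40))]
print(cv2.minEnclosingCircle(w[:,:2].astype(np.float32)), w.min(0),w.max(0))
```

```text
((0.4825715720653534, -0.2598785161972046), 0.033139895647764206) [ 0.45035591 -0.27201166  0.1208    ] [ 0.51504126 -0.22687691  0.1208    ]
```

Request:
{"api": "play_rows", "payload": {"targets": [{"dp": [-0.06,0.04,0.1],"angular": [0,0,0],"fingers": 60},{"dp": [0,0,0.3],"angular": [0,0,0],"fingers": 60},{"dp": [0,0,0.3],"angular": [0,0,0],"fingers": 60},{"dp": [0,0,0.3],"angular": [0,0,0],"fingers": 60},{"dp": [0,0,0.2],"angular": [0,0,0],"fingers": 60},{"dp": [0,0,0.1],"angular": [0,0,0],"fingers": 60},{"dp": [0,0,0.03],"angular": [0,0,0],"fingers": 60},{"dp": [0,0,0],"angular": [0,0,0],"fingers": 60},{"dp": [0,0,0],"angular": [0,0,0],"fingers": 60}]}}

```text
time: 5.67
tcp_pos: [0.4861, -0.2675, 0.0357]
orientation: [2.221, 2.221, 0.0]
contact_force: [0.6, 0.1, -1.0]
width: 0.065
gripper_force: 27.9
```

Request:
{"api": "play_rows", "payload": {"targets": [{"dp": [0,0,0.04],"angular": [0,0,0],"fingers": 60},{"dp": [0,0,0],"angular": [0,0,0],"fingers": 67},{"dp": [0,0,0],"angular": [0,0,0],"fingers": 72},{"dp": [0,0,0],"angular": [0,0,0],"fingers": 80},{"dp": [0,0,0],"angular": [0,0,0],"fingers": 85.4},{"dp": [0,0,0],"angular": [0,0,0],"fingers": 85.4},{"dp": [0,0,-0.3],"angular": [0,0,0],"fingers": 85.4},{"dp": [0,0,-0.6],"angular": [0,0,0],"fingers": 85.4},{"dp": [0,0,-0.7],"angular": [0,0,0],"fingers": 85.4},{"dp": [0,0,-0.7],"angular": [0,0,0],"fingers": 85.4},{"dp": [0,0,-0.6],"angular": [0,0,0],"fingers": 85.4},{"dp": [0.6,0.18,0],"angular": [0,0,0],"fingers": 70},{"dp": [0.7,0.2,0],"angular": [0,0,0],"fingers": 55},{"dp": [0.8,0.23,0],"angular": [0,0,0],"fingers": 55},{"dp": [0.8,0.23,0],"angular": [0,0,0],"fingers": 55},{"dp": [0.7,0.23,0],"angular": [0,0,0],"fingers": 55},{"dp": [0.6,0.18,0],"angular": [0,0,0],"fingers": 55},{"dp": [0.2,0.1,0],"angular": [0,0,0],"fingers": 55},{"dp": [0,0,0],"angular": [0,0,0],"fingers": 55}]}}

```text
time: 7.25
tcp_pos: [0.5405, -0.0898, 0.1497]
orientation: [2.218, 2.225, 0.001]
contact_force: [0.8, -0.7, 0.5]
width: 0.055
gripper_force: 0.0
```

Run:
```python
from h import *
from rig import bot
s=grab("side"); c=grab("wrist"); np.savez("w3.npz",**c)
cv2.imwrite("pics/p3.png",np.hstack([cv2.resize(s["frame"][200:350,200:400],(400,300)),cv2.resize(c["frame"],(400,300))])[:,:,::-1])
P=cloud(c).reshape(-1,3); q=P[(abs(P[:,0]-.548)<.03)&(abs(P[:,1]+.052)<.03)&(P[:,2]>.055)&(P[:,2]<.07)]
if len(q)>4: print("sm",len(q),cv2.minEnclosingCircle(q[:,:2].astype(np.float32)))
P=cloud(s).reshape(-1,3); q=P[(np.hypot(P[:,0]-.485,P[:,1]+.2625)<.046)&(P[:,2]>.05)&(P[:,2]<.08)]; print("cup",len(q),cv2.minEnclosingCircle(q[:,:2].astype(np.float32)),np.median(q[:,2]))
print(bot.state()["tcp_pos"],bot.state()["width"])
```

```text
sm 421 ((0.547788679599762, -0.05285928398370743), 0.008320099674165249)
cup 558 ((0.4859861433506012, -0.26630279421806335), 0.0337982252240181) 0.0656987870637768
[ 0.53961138 -0.0918282   0.14961265] 0.05523532188218269
```

View pics/p3.png

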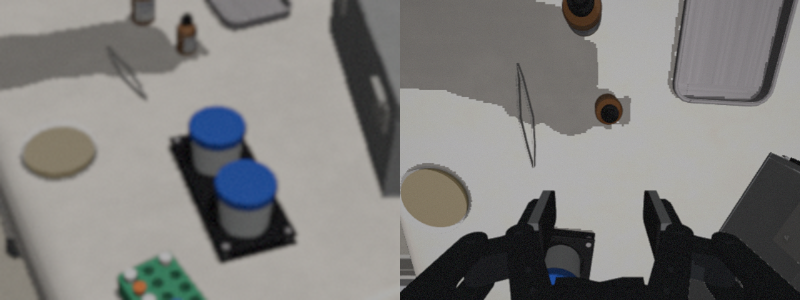

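Request:
{"api": "play_rows", "payload": {"targets": [{"dp": [0.49,0.105,0],"angular": [0,0,0],"fingers": 50},{"dp": [0.49,0.105,0],"angular": [0,0,0],"fingers": 50},{"dp": [0,0,0.5],"angular": [0,0,0],"fingers": 50},{"dp": [0,0,0.7],"angular": [0,0,0],"fingers": 50},{"dp": [0,0,0.7],"angular": [0,0,0],"fingers": 50},{"dp": [0,0,0.7],"angular": [0,0,0],"fingers": 50},{"dp": [0,0,0.5],"angular": [0,0,0],"fingers": 50},{"dp": [0,0,0.3],"angular": [0,0,0],"fingers": 50},{"dp": [0,0,0.06],"angular": [0,0,0],"fingers": 50},{"dp": [0,0,0],"angular": [0,0,0],"fingers": 50},{"dp": [0,0,0],"angular": [0,0,0],"fingers": 40},{"dp": [0,0,0],"angular": [0,0,0],"fingers": 32},{"dp": [0,0,0],"angular": [0,0,0],"fingers": 24},{"dp": [0,0,0],"angular": [0,0,0],"fingers": 24},{"dp": [0,0,0],"angular": [0,0,0],"fingers": 24},{"dp": [0,0,0],"angular": [0,0,0],"fingers": 24}], "newtons": 25}}

```text
time: 8.68
tcp_pos: [0.549, -0.0527, 0.0126]
orientation: [2.22, 2.22, 0.001]
contact_force: [-1.2, -2.5, 8.0]
width: 0.0276
gripper_force: 24.8
```

Request:
{"api": "play_rows", "payload": {"targets": [{"dp": [0,0,-0.2],"angular": [0,0,0],"fingers": 24},{"dp": [0,0,-0.5],"angular": [0,0,0],"fingers": 24},{"dp": [0,0,-0.7],"angular": [0,0,0],"fingers": 24},{"dp": [0,0,-0.7],"angular": [0,0,0],"fingers": 24},{"dp": [0,0,-0.6],"angular": [0,0,0],"fingers": 24},{"dp": [0.3,0,-0.3],"angular": [0,0,0],"fingers": 24},{"dp": [0.6,-0.1,0],"angular": [0,0,0],"fingers": 24},{"dp": [0.75,-0.1,0],"angular": [0,0,0],"fingers": 24},{"dp": [0.75,-0.1,0],"angular": [0,0,0],"fingers": 24},{"dp": [0.75,-0.1,0],"angular": [0,0,0],"fingers": 24},{"dp": [0.75,-0.1,0],"angular": [0,0,0],"fingers": 24},{"dp": [0.75,-0.1,0],"angular": [0,0,0],"fingers": 24},{"dp": [0.75,-0.1,0],"angular": [0,0,0],"fingers": 24},{"dp": [0.75,-0.1,0],"angular": [0,0,0],"fingers": 24},{"dp": [0.75,-0.1,0],"angular": [0,0,0],"fingers": 24},{"dp": [0.6,-0.1,0],"angular": [0,0,0],"fingers": 24},{"dp": [0.4,0,0],"angular": [0,0,0],"fingers": 24},{"dp": [0,0,0],"angular": [0,0,0],"fingers": 24},{"dp": [0,0,0],"angular": [0,0,0],"fingers": 24}]}}

```text
time: 10.27
tcp_pos: [0.5079, 0.2645, 0.1318]
orientation: [2.219, 2.224, 0.0]
contact_force: [-0.2, -0.3, -0.6]
width: 0.0277
gripper_force: 25.0
```

Run:
```python
from h import *
from rig import bot
c=grab("wrist"); np.savez("w4.npz",**c)
cv2.imwrite("pics/w4.png",c["frame"][:,:,::-1])
P=cloud(c).reshape(-1,3)
q=P[(abs(P[:,0]-.507)<.048)&(abs(P[:,1]-.3075)<.11)&(P[:,2]>.012)&(P[:,2]<.022)]; print("stand",cv2.minAreaRect((q[:,:2]*1000).astype(np.float32)))
for y in (.2495,.3115,.3695):
    q=P[(np.hypot(P[:,0]-.507,P[:,1]-y)<.026)&(P[:,2]>-.005)&(P[:,2]<.0095)]
    if len(q)>4: print("hole",len(q),[np.round(v,4) for v in cv2.minEnclosingCircle(q[:,:2].astype(np.float32))])
print(bot.state()["tcp_pos"],bot.state()["width"])
```

```text
stand ((506.14337158203125, 306.99554443359375), (184.2175750732422, 68.70948028564453), 89.22370147705078)
hole 2101 [array([0.5052, 0.246 ]), np.float64(0.0237)]
hole 2969 [array([0.506 , 0.3099]), np.float64(0.0238)]
hole 2304 [array([0.5073, 0.3717]), np.float64(0.0205)]
[0.50794225 0.26364133 0.13170377] 0.027679889328269158
```

View pics/w4.png

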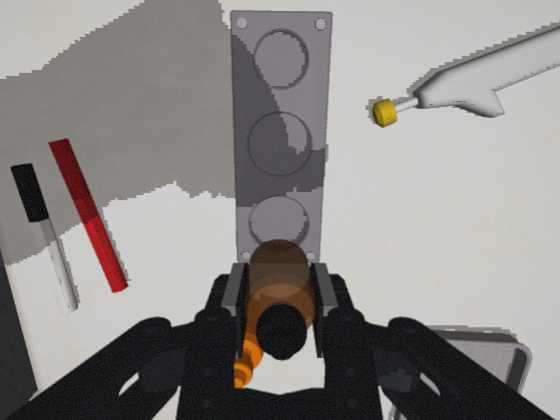

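Run:
```python
from h import *
c=dict(np.load("w4.npz")); P=cloud(c).reshape(-1,3)
q=P[(abs(P[:,0]-.508)<.03)&(abs(P[:,1]-.264)<.04)&(P[:,2]>.172)&(P[:,2]<.19)]; print(len(q),[np.round(v,4) for v in cv2.minEnclosingCircle(q[:,:2].astype(np.float32))],np.median(q[:,2]))
print(plane(c,[[282,330]],.181))
```

```text
5318 [array([0.5081, 0.2676]), np.float64(0.031)] 0.17975311092416074
[[0.50709482 0.27378221 0.181     ]]
```

Run:
```python
from h import *
c=dict(np.load("w4.npz")); W=cloud(c)
for v in range(240,362,8): print(v,W[v,282].round(4),c["frame"][v,282])
s=W[300:362,255:312]; k=c["frame"][300:362,255:312].max(-1)<60; q=s[k]; t=q[q[:,2]>q[:,2].max()-.003]; print(len(t),cv2.minEnclosingCircle(t[:,:2].astype(np.float32)),q[:,2].max())
```

```text
240 [0.5076 0.2805 0.1231] [62 46 38]
248 [0.5075 0.2807 0.1327] [48 34 24]
256 [0.5074 0.2809 0.1414] [61 46 39]
264 [0.5073 0.2805 0.1481] [71 58 44]
272 [0.5073 0.2805 0.1548] [72 56 47]
280 [0.5073 0.2792 0.1586] [85 68 52]
288 [0.5073 0.2772 0.161 ] [123  87  61]
296 [0.5072 0.2749 0.1628] [121  87  60]
304 [0.5072 0.2751 0.1684] [37 30 25]
312 [0.5072 0.2746 0.1724] [14 14 21]
320 [0.5072 0.2728 0.1744] [17 22 22]
328 [0.5071 0.2714 0.1767] [23 25 21]
336 [0.5071 0.27   0.1791] [20 22 21]
344 [0.5071 0.2681 0.1805] [32 33 34]
352 [0.5071 0.266  0.1819] [24 19 19]
360 [5.093e-01 1.040e-01 3.000e-04] [130 128 124]
8 ((0.5060328841209412, 0.3441670835018158), 9.999999747378752e-05) 0.274813663115428
```

Request:
{"api": "play_rows", "payload": {"targets": [{"dp": [0.5,0,0],"angular": [0,0,0],"fingers": 24},{"dp": [0.7,0,0],"angular": [0,0,0],"fingers": 24},{"dp": [0.7,0,0],"angular": [0,0,0],"fingers": 24},{"dp": [0.5,0,0],"angular": [0,0,0],"fingers": 24},{"dp": [0.17,0,0],"angular": [0,0,0],"fingers": 24},{"dp": [0,0,0.4],"angular": [0,0,0],"fingers": 24},{"dp": [0,0,0.6],"angular": [0,0,0],"fingers": 24},{"dp": [0,0,0.6],"angular": [0,0,0],"fingers": 24},{"dp": [0,0,0.4],"angular": [0,0,0],"fingers": 24},{"dp": [0,0,0.3],"angular": [0,0,0],"fingers": 24},{"dp": [0,0,0.2],"angular": [0,0,0],"fingers": 24},{"dp": [0,0,0.15],"angular": [0,0,0],"fingers": 24},{"dp": [0,0,0.1],"angular": [0,0,0],"fingers": 24},{"dp": [0,0,0.07],"angular": [0,0,0],"fingers": 24},{"dp": [0,0,0],"angular": [0,0,0],"fingers": 24},{"dp": [0,0,0],"angular": [0,0,0],"fingers": 24}]}}

```text
time: 11.65
tcp_pos: [0.5085, 0.3667, 0.0191]
orientation: [2.222, 2.221, 0.001]
contact_force: [-0.1, 0.3, -0.5]
width: 0.0276
gripper_force: 25.0
```

Request:
{"api": "play_rows", "payload": {"targets": [{"dp": [0,0,0.06],"angular": [0,0,0],"fingers": 24},{"dp": [0,0,0],"angular": [0,0,0],"fingers": 24},{"dp": [0,0,0],"angular": [0,0,0],"fingers": 24}]}}

```text
time: 11.9
tcp_pos: [0.5086, 0.3669, 0.0166]
orientation: [2.221, 2.221, 0.002]
contact_force: [0.4, 1.0, 2.1]
width: 0.0277
gripper_force: 25.2
```

Request:
{"api": "play_rows", "payload": {"targets": [{"dp": [0,0,0],"angular": [0,0,0],"fingers": 30},{"dp": [0,0,0],"angular": [0,0,0],"fingers": 38},{"dp": [0,0,0],"angular": [0,0,0],"fingers": 46},{"dp": [0,0,0],"angular": [0,0,0],"fingers": 50},{"dp": [0,0,-0.3],"angular": [0,0,0],"fingers": 50},{"dp": [0,0,-0.7],"angular": [0,0,0],"fingers": 50},{"dp": [0,0,-0.8],"angular": [0,0,0],"fingers": 50},{"dp": [0,0,-0.8],"angular": [0,0,0],"fingers": 50},{"dp": [0,0,-0.8],"angular": [0,0,0],"fingers": 50},{"dp": [-0.6,0.1,0],"angular": [0,0,0],"fingers": 50},{"dp": [-0.8,0.16,0],"angular": [0,0,0],"fingers": 50},{"dp": [-0.8,0.16,0],"angular": [0,0,0],"fingers": 50},{"dp": [-0.8,0.16,0],"angular": [0,0,0],"fingers": 50},{"dp": [-0.8,0.16,0],"angular": [0,0,0],"fingers": 50},{"dp": [-0.8,0.16,0],"angular": [0,0,0],"fingers": 50},{"dp": [-0.8,0.16,0],"angular": [0,0,0],"fingers": 50},{"dp": [-0.8,0.16,0],"angular": [0,0,0],"fingers": 50},{"dp": [-0.6,0.1,0],"angular": [0,0,0],"fingers": 50},{"dp": [0,0,0],"angular": [0,0,0],"fingers": 50},{"dp": [0,0,0],"angular": [0,0,0],"fingers": 50}]}}

```text
time: 13.57
tcp_pos: [0.5611, 0.0932, 0.1521]
orientation: [-2.224, -2.218, -0.0]
contact_force: [0.8, 0.2, 0.0]
width: 0.0505
gripper_force: 0.0
```

Run:
```python
from h import *
from rig import bot
c=grab("wrist"); s=grab("side"); np.savez("w5.npz",**c)
cv2.imwrite("pics/w5.png",np.hstack([cv2.resize(c["frame"],(400,300)),cv2.resize(s["frame"][100:250,180:380],(400,300))])[:,:,::-1])
P=cloud(c).reshape(-1,3)
for nm,x,y,h in (("b",.563,.132,.085),("or",.474,.156,.085),("sm",.507,.369,.066)):
    q=P[(np.hypot(P[:,0]-x,P[:,1]-y)<.03)&(P[:,2]>h-.007)&(P[:,2]<h+.006)]
    if len(q)>4: print(nm,len(q),[np.round(v,4) for v in cv2.minEnclosingCircle(q[:,:2].astype(np.float32))],np.median(q[:,2]))
print(bot.state()["tcp_pos"],bot.state()["width"])
```

```text
b 369 [array([0.5639, 0.1324]), np.float64(0.0095)] 0.08379551099643032
or 433 [array([0.477 , 0.1583]), np.float64(0.0081)] 0.08360727227017561
[0.56087955 0.09485628 0.15209976] 0.050248637761288004
```

View pics/w5.png

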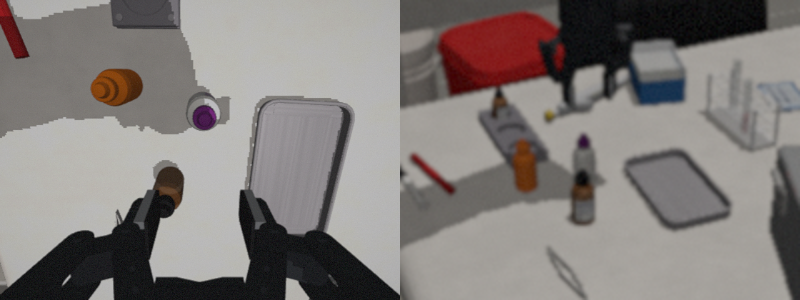

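Request:
{"api": "play_rows", "payload": {"targets": [{"dp": [0.47,0.04,0],"angular": [0,0,0],"fingers": 55},{"dp": [0.47,0.04,0],"angular": [0,0,0],"fingers": 55},{"dp": [0,0,0.5],"angular": [0,0,0],"fingers": 55},{"dp": [0,0,0.7],"angular": [0,0,0],"fingers": 55},{"dp": [0,0,0.7],"angular": [0,0,0],"fingers": 55},{"dp": [0,0,0.7],"angular": [0,0,0],"fingers": 55},{"dp": [0,0,0.45],"angular": [0,0,0],"fingers": 55},{"dp": [0,0,0.3],"angular": [0,0,0],"fingers": 55},{"dp": [0,0,0],"angular": [0,0,0],"fingers": 55},{"dp": [0,0,0],"angular": [0,0,0],"fingers": 45},{"dp": [0,0,0],"angular": [0,0,0],"fingers": 37},{"dp": [0,0,0],"angular": [0,0,0],"fingers": 30},{"dp": [0,0,0],"angular": [0,0,0],"fingers": 30},{"dp": [0,0,0],"angular": [0,0,0],"fingers": 30},{"dp": [0,0,0],"angular": [0,0,0],"fingers": 30}], "newtons": 30}}

```text
time: 14.92
tcp_pos: [0.5649, 0.1327, 0.0193]
orientation: [2.221, 2.221, 0.004]
contact_force: [0.4, 2.5, 6.7]
width: 0.0331
gripper_force: 30.6
```

Request:
{"api": "play_rows", "payload": {"targets": [{"dp": [0,0,-0.2],"angular": [0,0,0],"fingers": 30},{"dp": [0,0,-0.5],"angular": [0,0,0],"fingers": 30},{"dp": [0,0,-0.7],"angular": [0,0,0],"fingers": 30},{"dp": [0,0,-0.7],"angular": [0,0,0],"fingers": 30},{"dp": [0,0,-0.5],"angular": [0,0,0],"fingers": 30},{"dp": [0.4,-0.15,0],"angular": [0,0,0],"fingers": 30},{"dp": [0.7,-0.2,0],"angular": [0,0,0],"fingers": 30},{"dp": [0.7,-0.25,0],"angular": [0,0,0],"fingers": 30},{"dp": [0.7,-0.25,0],"angular": [0,0,0],"fingers": 30},{"dp": [0.7,-0.25,0],"angular": [0,0,0],"fingers": 30},{"dp": [0.7,-0.2,0],"angular": [0,0,0],"fingers": 30},{"dp": [0.4,-0.1,0],"angular": [0,0,0],"fingers": 30},{"dp": [0.175,-0.05,0],"angular": [0,0,0],"fingers": 30},{"dp": [0,0,0],"angular": [0,0,0],"fingers": 30},{"dp": [0,0,0],"angular": [0,0,0],"fingers": 30}]}}

```text
time: 16.17
tcp_pos: [0.5062, 0.3106, 0.1223]
orientation: [2.221, 2.221, -0.001]
contact_force: [0.7, 0.2, -1.2]
width: 0.0333
gripper_force: 30.1
```

```bash
cat > held.py <<'E'
from h import *
from rig import bot
import sys
c=grab("wrist"); W=cloud(c).reshape(-1,3); t=bot.state()["tcp_pos"]; r=float(sys.argv[1])
print(t,bot.state()["width"])
for z0 in (-.01,0,.01,.02,.03):   # front (+y) face of the held body, slices in height above TCP
    q=W[(abs(W[:,0]-t[0])<.006)&(abs(W[:,1]-t[1])<.035)&(abs(W[:,2]-t[2]-z0)<.005)]
    if len(q): print(z0,"centre y",(np.median(q[:,1])-r).round(4),"min z",q[:,2].min().round(4))
E
python3 held.py .0175
```

```text
[0.5063623 0.3101643 0.1222653] 0.033687401050788345
-0.01 centre y 0.3094 min z 0.1073
0 centre y 0.3095 min z 0.1173
0.01 centre y 0.3095 min z 0.1275
0.02 centre y 0.3095 min z 0.1373
0.03 centre y 0.3089 min z 0.1473
```

Request:
{"api": "play_rows", "payload": {"targets": [{"dp": [0.03,0,0.4],"angular": [0,0,0],"fingers": 30},{"dp": [0,0,0.6],"angular": [0,0,0],"fingers": 30},{"dp": [0,0,0.5],"angular": [0,0,0],"fingers": 30},{"dp": [0,0,0.35],"angular": [0,0,0],"fingers": 30},{"dp": [0,0,0.25],"angular": [0,0,0],"fingers": 30},{"dp": [0,0,0.2],"angular": [0,0,0],"fingers": 30},{"dp": [0,0,0.1],"angular": [0,0,0],"fingers": 30},{"dp": [0,0,0.04],"angular": [0,0,0],"fingers": 30},{"dp": [0,0,0.02],"angular": [0,0,0],"fingers": 30},{"dp": [0,0,0],"angular": [0,0,0],"fingers": 30}]}}

```text
time: 17.05
tcp_pos: [0.5066, 0.3125, 0.0243]
orientation: [2.222, 2.221, 0.001]
contact_force: [-0.1, 0.2, 0.3]
width: 0.0333
gripper_force: 30.1
```

Request:
{"api": "play_rows", "payload": {"targets": [{"dp": [0,0,0.02],"angular": [0,0,0],"fingers": 30},{"dp": [0,0,0],"angular": [0,0,0],"fingers": 37},{"dp": [0,0,0],"angular": [0,0,0],"fingers": 46},{"dp": [0,0,0],"angular": [0,0,0],"fingers": 55},{"dp": [0,0,0],"angular": [0,0,0],"fingers": 55},{"dp": [0,0,-0.3],"angular": [0,0,0],"fingers": 55},{"dp": [0,0,-0.7],"angular": [0,0,0],"fingers": 55},{"dp": [0,0,-0.8],"angular": [0,0,0],"fingers": 55},{"dp": [0,0,-0.8],"angular": [0,0,0],"fingers": 55},{"dp": [0,0,-0.7],"angular": [0,0,0],"fingers": 55},{"dp": [-0.7,0,0],"angular": [0,0,0],"fingers": 55},{"dp": [-0.9,0.06,0],"angular": [0,0,0],"fingers": 55},{"dp": [-0.9,0.06,0],"angular": [0,0,0],"fingers": 55},{"dp": [-0.9,0.06,0],"angular": [0,0,0],"fingers": 55},{"dp": [-0.9,0.06,0],"angular": [0,0,0],"fingers": 55},{"dp": [-0.9,0.06,0],"angular": [0,0,0],"fingers": 55},{"dp": [-0.9,0.06,0],"angular": [0,0,0],"fingers": 55},{"dp": [-0.9,0.06,0],"angular": [0,0,0],"fingers": 55},{"dp": [-0.7,0,0],"angular": [0,0,0],"fingers": 55},{"dp": [0,0,0],"angular": [0,0,0],"fingers": 55}]}}

```text
time: 18.72
tcp_pos: [0.5228, 0.0001, 0.1551]
orientation: [2.225, 2.216, -0.001]
contact_force: [-0.3, 0.6, -0.2]
width: 0.0545
gripper_force: 0.0
```

```bash
cat > caps.py <<'E'
from h import *
from rig import bot
for n in ("wrist","side","scene"):
    P=cloud(grab(n)).reshape(-1,3)
    for nm,x,y,h in (("a",.5235,.041,.085),("w1",.506,.311,.089),("w2",.5055,.249,.089),("sm",.507,.369,.066)):
        q=P[(np.hypot(P[:,0]-x,P[:,1]-y)<.025)&(P[:,2]>h-.007)&(P[:,2]<h+.006)]
        if len(q)>4: print(n,nm,len(q),[np.round(v,4) for v in cv2.minEnclosingCircle(q[:,:2].astype(np.float32))],np.median(q[:,2]).round(4),q[:,2].max().round(4))
print(bot.state()["tcp_pos"],bot.state()["width"])
E
python3 caps.py
```

```text
wrist a 365 [array([0.5225, 0.0413]), np.float64(0.0078)] 0.0837 0.086
side a 18 [array([0.5239, 0.0378]), np.float64(0.0057)] 0.0832 0.0869
side w1 19 [array([0.5034, 0.3083]), np.float64(0.0118)] 0.086 0.0922
side sm 15 [array([0.5071, 0.3663]), np.float64(0.0092)] 0.0618 0.0677
scene a 17 [array([0.5212, 0.0413]), np.float64(0.0054)] 0.0814 0.0838
scene w1 33 [array([0.5044, 0.3141]), np.float64(0.0064)] 0.0861 0.0887
scene sm 47 [array([0.507 , 0.3687]), np.float64(0.0087)] 0.0619 0.0666
[0.5229575  0.0042701  0.15499833] 0.05479104867706054
```

Request:
{"api": "play_rows", "payload": {"targets": [{"dp": [0.46,0,0],"angular": [0,0,0],"fingers": 55},{"dp": [0.46,0,0],"angular": [0,0,0],"fingers": 55},{"dp": [0,0,0.5],"angular": [0,0,0],"fingers": 55},{"dp": [0,0,0.7],"angular": [0,0,0],"fingers": 55},{"dp": [0,0,0.7],"angular": [0,0,0],"fingers": 55},{"dp": [0,0,0.7],"angular": [0,0,0],"fingers": 55},{"dp": [0,0,0.5],"angular": [0,0,0],"fingers": 55},{"dp": [0,0,0.3],"angular": [0,0,0],"fingers": 55},{"dp": [0,0,0],"angular": [0,0,0],"fingers": 55},{"dp": [0,0,0],"angular": [0,0,0],"fingers": 45},{"dp": [0,0,0],"angular": [0,0,0],"fingers": 37},{"dp": [0,0,0],"angular": [0,0,0],"fingers": 30},{"dp": [0,0,0],"angular": [0,0,0],"fingers": 30},{"dp": [0,0,0],"angular": [0,0,0],"fingers": 30},{"dp": [0,0,0],"angular": [0,0,0],"fingers": 30}]}}

```text
time: 20.12
tcp_pos: [0.5239, 0.0415, 0.02]
orientation: [2.221, 2.221, 0.003]
contact_force: [-0.3, 1.9, 6.2]
width: 0.0339
gripper_force: 30.6
```

Request:
{"api": "play_rows", "payload": {"targets": [{"dp": [0,0,-0.2],"angular": [0,0,0],"fingers": 30},{"dp": [0,0,-0.5],"angular": [0,0,0],"fingers": 30},{"dp": [0,0,-0.7],"angular": [0,0,0],"fingers": 30},{"dp": [0,0,-0.7],"angular": [0,0,0],"fingers": 30},{"dp": [0,0,-0.5],"angular": [0,0,0],"fingers": 30},{"dp": [0.4,0,0],"angular": [0,0,0],"fingers": 30},{"dp": [0.7,0,0],"angular": [0,0,0],"fingers": 30},{"dp": [0.8,-0.1,0],"angular": [0,0,0],"fingers": 30},{"dp": [0.8,-0.1,0],"angular": [0,0,0],"fingers": 30},{"dp": [0.8,-0.1,0],"angular": [0,0,0],"fingers": 30},{"dp": [0.7,-0.1,0],"angular": [0,0,0],"fingers": 30},{"dp": [0.6,-0.05,0],"angular": [0,0,0],"fingers": 30},{"dp": [0.39,0,0],"angular": [0,0,0],"fingers": 30},{"dp": [0,0,0],"angular": [0,0,0],"fingers": 30},{"dp": [0,0,0],"angular": [0,0,0],"fingers": 30}]}}

```text
time: 21.37
tcp_pos: [0.5047, 0.2491, 0.1232]
orientation: [2.22, 2.223, -0.001]
contact_force: [0.4, -0.4, -0.0]
width: 0.0339
gripper_force: 30.2
```

```bash
python3 held.py .0175
```

```text
[0.50472407 0.2483366  0.12312667] 0.0337635234489768
-0.01 centre y 0.2469 min z 0.1081
0 centre y 0.2469 min z 0.1181
0.01 centre y 0.247 min z 0.1282
0.02 centre y 0.2471 min z 0.1382
0.03 centre y 0.2466 min z 0.1482
```

Lower with a +2 mm y nudge (0.05) and +1 mm x, by 0.099 m.

Request:
{"api": "play_rows", "payload": {"targets": [{"dp": [0.05,0.02,0.4],"angular": [0,0,0],"fingers": 30},{"dp": [0,0,0.6],"angular": [0,0,0],"fingers": 30},{"dp": [0,0,0.5],"angular": [0,0,0],"fingers": 30},{"dp": [0,0,0.35],"angular": [0,0,0],"fingers": 30},{"dp": [0,0,0.25],"angular": [0,0,0],"fingers": 30},{"dp": [0,0,0.2],"angular": [0,0,0],"fingers": 30},{"dp": [0,0,0.1],"angular": [0,0,0],"fingers": 30},{"dp": [0,0,0.04],"angular": [0,0,0],"fingers": 30},{"dp": [0,0,0.03],"angular": [0,0,0],"fingers": 30},{"dp": [0,0,0],"angular": [0,0,0],"fingers": 30}]}}

```text
time: 22.25
tcp_pos: [0.5061, 0.2508, 0.0246]
orientation: [2.221, 2.221, 0.001]
contact_force: [-0.8, -0.4, -0.7]
width: 0.0335
gripper_force: 30.2
```

Request:
{"api": "play_rows", "payload": {"targets": [{"dp": [0,0,0.02],"angular": [0,0,0],"fingers": 30},{"dp": [0,0,0],"angular": [0,0,0],"fingers": 37},{"dp": [0,0,0],"angular": [0,0,0],"fingers": 46},{"dp": [0,0,0],"angular": [0,0,0],"fingers": 55},{"dp": [0,0,0],"angular": [0,0,0],"fingers": 55},{"dp": [0,0,-0.3],"angular": [0,0,0],"fingers": 55},{"dp": [0,0,-0.7],"angular": [0,0,0],"fingers": 55},{"dp": [0,0,-0.8],"angular": [0,0,0],"fingers": 55},{"dp": [0,0,-0.8],"angular": [0,0,0],"fingers": 55},{"dp": [0,0,-0.8],"angular": [0,0,0],"fingers": 55},{"dp": [-0.7,-0.1,0],"angular": [0,0,0],"fingers": 45},{"dp": [-0.9,-0.14,0],"angular": [0,0,0],"fingers": 40},{"dp": [-0.9,-0.14,0],"angular": [0,0,0],"fingers": 40},{"dp": [-0.9,-0.14,0],"angular": [0,0,0],"fingers": 40},{"dp": [-0.9,-0.14,0],"angular": [0,0,0],"fingers": 40},{"dp": [-0.9,-0.14,0],"angular": [0,0,0],"fingers": 40},{"dp": [-0.9,-0.14,0],"angular": [0,0,0],"fingers": 40},{"dp": [-0.9,-0.14,0],"angular": [0,0,0],"fingers": 40},{"dp": [-0.9,-0.14,0],"angular": [0,0,0],"fingers": 40},{"dp": [-0.9,-0.14,0],"angular": [0,0,0],"fingers": 40}]}}

```text
time: 23.92
tcp_pos: [0.4508, -0.1029, 0.1596]
orientation: [2.221, 2.221, 0.001]
contact_force: [0.8, -0.3, -0.5]
width: 0.0402
gripper_force: 0.0
```

Request:
{"api": "play_rows", "payload": {"targets": [{"dp": [-0.6,0,0],"angular": [0,0,0],"fingers": 40},{"dp": [0,0,0],"angular": [0,0,0],"fingers": 40},{"dp": [0,0,0],"angular": [0,0,0],"fingers": 40},{"dp": [0,0,0],"angular": [0,0,0],"fingers": 40}]}}

```text
time: 24.25
tcp_pos: [0.4512, -0.125, 0.1593]
orientation: [-2.222, -2.221, -0.0]
contact_force: [0.5, -0.1, 0.2]
width: 0.0398
gripper_force: 0.0
```

```bash
python3 caps.py
python3 - <<'E'
from h import *
c=grab("wrist"); s=grab("side"); np.savez("w6.npz",**c)
cv2.imwrite("pics/w6.png",np.hstack([c["frame"][:300,130:530],cv2.resize(s["frame"][100:250,180:380],(400,300))])[:,:,::-1])
W=cloud(c); P=W.reshape(-1,3)
q=P[(abs(P[:,0]-.4515)<.03)&(abs(P[:,1]+.062)<.08)&(P[:,2]>.0035)&(P[:,2]<.012)]
print(len(q),cv2.minAreaRect((q[:,:2]*1000).astype(np.float32)))
for y in np.arange(-.125,.0,.01):
    k=q[abs(q[:,1]-y)<.005]
    if len(k): print(round(y,3),len(k),np.percentile(k[:,0],[2,50,98]).round(4),np.percentile(k[:,2],90).round(4))
E
```

```text
side w1 17 [array([0.5058, 0.3101]), np.float64(0.0098)] 0.0858 0.0913
side w2 14 [array([0.5061, 0.2488]), np.float64(0.0087)] 0.0867 0.0908
side sm 13 [array([0.507 , 0.3677]), np.float64(0.009)] 0.063 0.0702
scene w1 37 [array([0.5037, 0.3137]), np.float64(0.0063)] 0.0857 0.0895
scene w2 26 [array([0.5039, 0.2511]), np.float64(0.0064)] 0.0862 0.0888
scene sm 50 [array([0.5066, 0.3685]), np.float64(0.0086)] 0.0614 0.0664
[ 0.45141499 -0.12427738  0.15930683] 0.040276147322159894
781 ((452.1531066894531, -65.34445190429688), (16.44422721862793, 119.63211822509766), 0.7355051040649414)
-0.125 14 [0.4541 0.455  0.4567] 0.0098
-0.115 44 [0.4514 0.4554 0.4583] 0.0099
-0.105 51 [0.4497 0.4574 0.4591] 0.0099
-0.095 59 [0.448  0.4506 0.4598] 0.0095
-0.085 66 [0.4464 0.458  0.4598] 0.0097
-0.075 66 [0.445  0.448  0.4597] 0.0096
-0.065 77 [0.444  0.4578 0.4604] 0.0098
-0.055 76 [0.4444 0.4562 0.4594] 0.0097
-0.045 80 [0.4448 0.4509 0.4577] 0.0101
-0.035 80 [0.4457 0.4528 0.456 ] 0.01
-0.025 92 [0.4457 0.4497 0.4544] 0.0098
-0.015 65 [0.4465 0.4496 0.4525] 0.01
-0.005 11 [0.4481 0.4489 0.4496] 0.0092
```

View pics/w6.png

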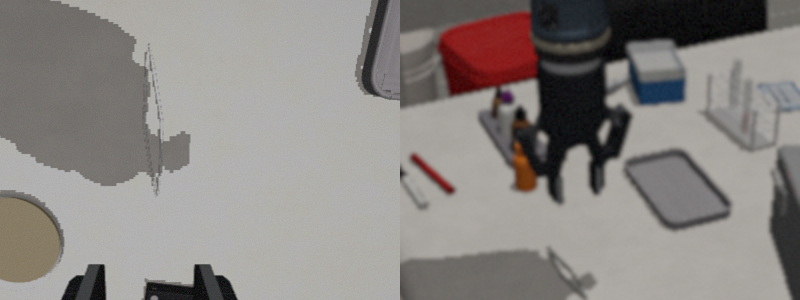

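Request:
{"api": "play_rows", "payload": {"targets": [{"dp": [0.5,0.03,0],"angular": [0,0,0],"fingers": 35},{"dp": [0.6,0,0],"angular": [0,0,0],"fingers": 35},{"dp": [0.39,0,0],"angular": [0,0,0],"fingers": 35},{"dp": [0,0,0.5],"angular": [0,0,0],"fingers": 35},{"dp": [0,0,0.7],"angular": [0,0,0],"fingers": 35},{"dp": [0,0,0.7],"angular": [0,0,0],"fingers": 35},{"dp": [0,0,0.7],"angular": [0,0,0],"fingers": 35},{"dp": [0,0,0.5],"angular": [0,0,0],"fingers": 35},{"dp": [0,0,0.4],"angular": [0,0,0],"fingers": 35},{"dp": [0,0,0.25],"angular": [0,0,0],"fingers": 35},{"dp": [0,0,0.1],"angular": [0,0,0],"fingers": 30},{"dp": [0,0,0],"angular": [0,0,0],"fingers": 30},{"dp": [0,0,0],"angular": [0,0,0],"fingers": 30}], "newtons": 20}}

```text
time: 25.58
tcp_pos: [0.4528, -0.0653, 0.0056]
orientation: [2.221, 2.222, 0.0]
contact_force: [0.7, 0.2, 0.9]
width: 0.0296
gripper_force: 0.0
```

Request:
{"api": "play_rows", "payload": {"targets": [{"dp": [0,0,0.02],"angular": [0,0,0],"fingers": 24},{"dp": [0,0,0],"angular": [0,0,0],"fingers": 18},{"dp": [0,0,0],"angular": [0,0,0],"fingers": 12},{"dp": [0,0,0],"angular": [0,0,0],"fingers": 8},{"dp": [0,0,0],"angular": [0,0,0],"fingers": 8},{"dp": [0,0,0],"angular": [0,0,0],"fingers": 8}]}}

```text
time: 26.08
tcp_pos: [0.4533, -0.0657, 0.0052]
orientation: [2.221, 2.221, 0.002]
contact_force: [0.3, 1.2, 6.7]
width: 0.0156
gripper_force: 19.8
```

Request:
{"api": "play_rows", "payload": {"targets": [{"dp": [0,0,-0.2],"angular": [0,0,0],"fingers": 8},{"dp": [0,0,-0.4],"angular": [0,0,0],"fingers": 8},{"dp": [0,0,-0.5],"angular": [0,0,0],"fingers": 8},{"dp": [0,0,-0.5],"angular": [0,0,0],"fingers": 8},{"dp": [0.1,0.2,0],"angular": [0,0,0],"fingers": 8},{"dp": [0.25,0.5,0],"angular": [0,0,0],"fingers": 8},{"dp": [0.35,0.7,0],"angular": [0,0,0],"fingers": 8},{"dp": [0.35,0.7,0],"angular": [0,0,0],"fingers": 8},{"dp": [0.35,0.7,0],"angular": [0,0,0],"fingers": 8},{"dp": [0.35,0.7,0],"angular": [0,0,0],"fingers": 8},{"dp": [0.35,0.7,0],"angular": [0,0,0],"fingers": 8},{"dp": [0.35,0.7,0],"angular": [0,0,0],"fingers": 8},{"dp": [0.25,0.5,0],"angular": [0,0,0],"fingers": 8},{"dp": [0.1,0.16,0],"angular": [0,0,0],"fingers": 8},{"dp": [0,0,0],"angular": [0,0,0],"fingers": 8},{"dp": [0,0,0],"angular": [0,0,0],"fingers": 8}]}}

```text
time: 27.42
tcp_pos: [0.6739, 0.0463, 0.0677]
orientation: [-2.22, -2.221, 0.002]
contact_force: [-0.3, -0.8, -0.2]
width: 0.0153
gripper_force: 19.6
```

Run:
```python
from h import *
from rig import bot
c=grab("wrist"); s=grab("side"); np.savez("w7.npz",**c)
cv2.imwrite("pics/w7.png",np.hstack([cv2.resize(c["frame"],(400,300)),cv2.resize(s["frame"][120:270,220:420],(400,300))])[:,:,::-1])
W=cloud(c).reshape(-1,3); t=bot.state()["tcp_pos"]; print(t,bot.state()["width"])
q=W[(abs(W[:,0]-t[0])<.03)&(abs(W[:,1]-t[1])<.08)&(W[:,2]>.04)&(W[:,2]<.08)]
for y in np.arange(0,.08,.01):
    k=q[abs(q[:,1]-t[1]-y)<.004]
    if len(k): print(round(y,3),len(k),k.mean(0).round(4))
```

```text
[0.67357413 0.04569506 0.06834544] 0.01555930898465236
0.0 189 [0.6714 0.0454 0.0717]
0.01 619 [0.6725 0.0558 0.075 ]
0.02 190 [0.6716 0.0658 0.0711]
0.03 212 [0.671  0.0757 0.0711]
0.04 227 [0.6704 0.0857 0.0711]
0.05 213 [0.6699 0.0955 0.0706]
0.06 64 [0.6695 0.1041 0.0699]
```

View pics/w7.png

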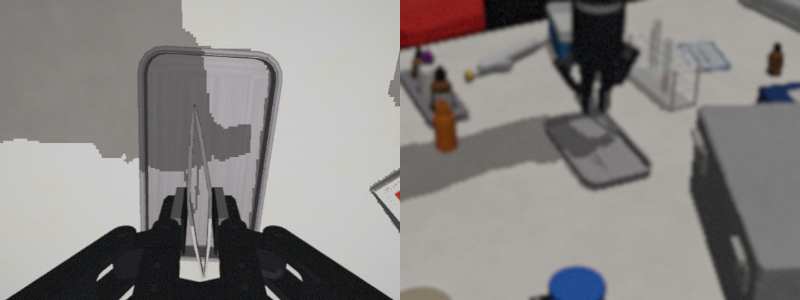

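Request:
{"api": "play_rows", "payload": {"targets": [{"dp": [0.03,0,0.3],"angular": [0,0,0],"fingers": 8},{"dp": [0,0,0.4],"angular": [0,0,0],"fingers": 8},{"dp": [0,0,0.35],"angular": [0,0,0],"fingers": 8},{"dp": [0,0,0.25],"angular": [0,0,0],"fingers": 8},{"dp": [0,0,0.12],"angular": [0,0,0],"fingers": 8},{"dp": [0,0,0.06],"angular": [0,0,0],"fingers": 8},{"dp": [0,0,0],"angular": [0,0,0],"fingers": 8},{"dp": [0,0,0],"angular": [0,0,0],"fingers": 8}]}}

```text
time: 28.18
tcp_pos: [0.6752, 0.0474, 0.01]
orientation: [2.221, 2.221, 0.001]
contact_force: [0.9, 0.0, -0.2]
width: 0.0152
gripper_force: 19.6
```

Just above the floor (about 1.5 mm): lower, release, rise and back off.

Request:
{"api": "play_rows", "payload": {"targets": [{"dp": [0,0,0.04],"angular": [0,0,0],"fingers": 8},{"dp": [0,0,0],"angular": [0,0,0],"fingers": 14},{"dp": [0,0,0],"angular": [0,0,0],"fingers": 20},{"dp": [0,0,0],"angular": [0,0,0],"fingers": 28},{"dp": [0,0,0],"angular": [0,0,0],"fingers": 28},{"dp": [0,0,-0.2],"angular": [0,0,0],"fingers": 28},{"dp": [0,0,-0.5],"angular": [0,0,0],"fingers": 28},{"dp": [0,0,-0.8],"angular": [0,0,0],"fingers": 28},{"dp": [0,0,-0.8],"angular": [0,0,0],"fingers": 28},{"dp": [0,0,-0.8],"angular": [0,0,0],"fingers": 28},{"dp": [0,0,-0.8],"angular": [0,0,0],"fingers": 28},{"dp": [-0.6,0,-0.4],"angular": [0,0,0],"fingers": 28},{"dp": [-0.8,0,0],"angular": [0,0,0],"fingers": 28},{"dp": [-0.8,0,0],"angular": [0,0,0],"fingers": 28},{"dp": [-0.6,0,0],"angular": [0,0,0],"fingers": 28},{"dp": [0,0,0],"angular": [0,0,0],"fingers": 28},{"dp": [0,0,0],"angular": [0,0,0],"fingers": 28}]}}

```text
time: 29.6
tcp_pos: [0.6748, -0.0658, 0.1803]
orientation: [2.224, 2.219, 0.001]
contact_force: [-0.8, 0.9, 0.4]
width: 0.028
gripper_force: 0.0
```

```bash
python3 caps.py
python3 - <<'E'
from h import *
c=grab("wrist"); s=grab("side")
cv2.imwrite("pics/w8.png",np.hstack([cv2.resize(c["frame"],(400,300)),cv2.resize(s["frame"][120:360,180:420],(400,400))[:300]])[:,:,::-1])
W=cloud(c).reshape(-1,3)
for y in np.arange(-.02,.12,.01):
    k=W[(abs(W[:,0]-.673)<.03)&(abs(W[:,1]-y)<.004)&(W[:,2]<.03)]; z=np.median(k[:,2]); h=k[k[:,2]>z+.004]
    print(round(y,3),z.round(4),len(h),h.mean(0).round(4) if len(h) else "")
E
```

```text
side w1 19 [array([0.5057, 0.3065]), np.float64(0.0095)] 0.0861 0.0905
side w2 16 [array([0.5091, 0.2481]), np.float64(0.0105)] 0.0866 0.0903
side sm 13 [array([0.5072, 0.3654]), np.float64(0.0075)] 0.0626 0.0687
scene w1 33 [array([0.505 , 0.3126]), np.float64(0.0063)] 0.0866 0.0894
scene w2 30 [array([0.4997, 0.2533]), np.float64(0.0048)] 0.0857 0.0885
scene sm 49 [array([0.5059, 0.3695]), np.float64(0.0084)] 0.062 0.066
[ 0.67495145 -0.06354297  0.17992856] 0.027930350708152824
-0.02 0.0035 0 
-0.01 0.0035 23 [ 0.6771 -0.0095  0.0116]
0.0 0.0035 37 [ 6.765e-01 -2.000e-04  1.160e-02]
0.01 0.0035 43 [0.6758 0.0099 0.0119]
0.02 0.0035 53 [0.6754 0.0202 0.0117]
0.03 0.0034 46 [0.6739 0.0299 0.012 ]
0.04 0.0036 56 [0.6742 0.04   0.0119]
0.05 0.0035 62 [0.6735 0.0501 0.012 ]
0.06 0.0035 64 [0.6728 0.0599 0.012 ]
0.07 0.0035 72 [0.6718 0.0702 0.0115]
0.08 0.0035 70 [0.6716 0.08   0.0119]
0.09 0.0035 31 [0.6711 0.0877 0.0118]
0.1 nan 0 
0.11 nan 0
  return _methods._mean(a, axis=axis, dtype=dtype,
  ret = ret.dtype.type(ret / rcount)
```

View pics/w8.png

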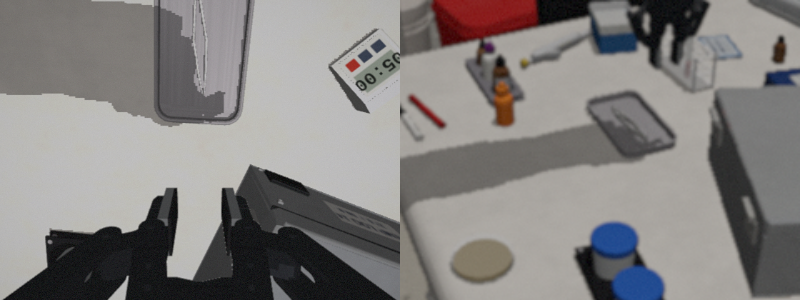

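The last picture shows the tweezers flat in the tray (wrist view, around (200,45)), the three bottles in the stand and both cups in the carrier. The gripper is free, so I'm handing in.

```bash
python3 -c "
from rig import bot
print(bot.hand_in())"
```

```text
the job is handed in; nothing more can be done
None
```

I handed the job in at about 30 s of robot time (no verdict was returned): by the last camera check both large bottles, the small bottle and the cup stand down in their holes, the tweezers lie flat in the tray, and the stored cup and petri dish were left alone.

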